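Seat the crystal unit in its slate pocket and shut the walnut flap

ROBOT

A 6-joint arm with a two-finger parallel gripper is mounted at the origin on the work surface. World frame = base frame: x ahead of the robot, y to its left, z up, the work surface at z = 0. Lengths are in m, angles in degrees, forces in N, time in s.
With the tool pointing down it reaches from about 0.15 to 0.775 m from the base axis. Payload 6.1 kg.
Tool frame: the origin (TCP) lies on the centre line of the jaws, within the pads' length; the fingertips stand 8 mm ahead of it and the grasp point (between the pads) lies 11 mm behind it; z points along the fingers, y is the direction in which the jaws open and shut (so a half turn about z gives the same grasp; the last joint's range is limited). The gripper opens to 85 mm and grips with 20 to 120 N. Pads are 22 mm wide; open, the fingers measure 114 mm over their backs; the gripper's body (76 mm by 85 mm) begins 54 mm behind the grasp point. The pads swing forward as they close: fully open they stand 13 mm farther back than shut.
Start: joints at [-66.52, 7.208, -2.269, 80.523, 0, 90], TCP at [0.209, -0.482, 0.214] pointing down, gripper open.
Joint ranges: [-155.77, 155.77], [-54.66, 111.73], [-72.52, 77.12], [-102.08, 115.82], [-83.92, 84.16], [-180, 180]. Speed limits (degrees/s): [136.94, 136.94, 172.46, 180, 180, 180].

INTERFACE

Orientations are given as a 3x3 rotation matrix whose columns are the frame's x, y, z axes.
In Python, from cell import manip, snapshot gives the robot as it stands. The module is installed in compiled form; this text tells all that it offers.
- The arm moves only by the shell command python3 -m handwheel 'ROWS' [FORCE]. ROWS is JSON, a list of rows, each an object with "linear": the shift along the tool's x, y, z in mm, a list of three; "dr": the turn, a rotation vector about the tool's x, y, z in rad, a list of three; "grip": the gripper's target within -1 to 1 (fully open at 1, half-way at 0, shut at -1). A call has 1 to 10 rows; each row is the pose to reach, as a shift and turn from the pose commanded when the call began, along the tool's axes at that moment; what a row does not reach only later rows make up. A row lasts 1/8 s, in which the tool goes at most 62.5 mm and 10.7 degrees, less where a joint would pass 70% of its speed; a pose out of reach is approached as far as the arm can. A call with a gripper value outside its range is refused whole. The fingers move at their own pace and stop on an object; FORCE is the grip in N (left out, the last holds). Time passes only in rows, so rows that repeat a pose let the fingers close. It gives the time, the measured TCP pose, the force and the opening at its end, in the units of the state.
- manip.read_state(): the state, without advancing time (a new reading comes with each control period).
- snapshot(name): name is "scene" or "top" or "wrist"; returns a dict with "pixels" (480x640x3 uint8, blue, green, red), "range_z" (480x640 float32, m along the optical axis (not along the pixel's ray), 0 where there is no reading), "camera_matrix" (3x3 intrinsics, pixels), "pose" (4x4, takes a point from camera to world coordinates). Camera axes: x right, y down, z forward; pixel columns grow to the right and rows downward; lengths in m; the calibration is good to about 2 mm. The wrist camera is an equidistant fisheye: a pixel r from the principal point sees the ray r / f radians off the axis. A picture is of the moment at which its call begins.
- manip.hand_in(): hands the job in, once; it reports no verdict.
The state is a dict: "clock": time; "joint_positions": joint angles; "joint_vel": joint speeds; "effort": joint torques, N m; "tcp_pos": TCP position; "orientation": TCP orientation; "force": force on the tool from outside, world axes, zero at the start; "torque": the same for the moment, N m; "width": opening from 0.0 (shut) to 1.0 (fully open).
Only numpy, scipy, OpenCV 4.12 (cv2) and the standard library are available. Lean on these libraries where they do the work, as an engineer would, in place of code of your own. Each camera call takes 0.05 s, during which the arm holds its last target.

TASK

Slide the flanged brass crystal unit along the slate shelf, without lifting it off the slate, until it drops flat into the shallow rectangular pocket, let go of it, and then swing the walnut flap fully shut over the compartment. Leave the tube, the knob puller and the ceramic bushing where they are.

Things in the scene. Friction and masses are not known exactly. Their poses are not given: they have to be found in the camera images.
- crystal: Brass crystal unit, about 140 g, on the slate: a flat flange 62 (x) x 46 (y) x 6 mm thick with an upright flat can 40 (x) x 14 (y) mm, 24 mm high, on its middle; 30 mm tall in all. Origin: centre of the flange's underside; z up. Can be gripped by the can across y. Either way round (half turn) fits the pocket.
- pocket (a point): Centre of the pocket's mouth, level with the slate surface, which is 20 mm above the desk top. The pocket is a cork-lined rectangular recess in the slate, 67 (x) x 51 (y) mm, 6 mm deep, straight sides, 1.5 mm chamfer; a seated crystal's flange is flush with the slate. x and y run along the pocket's and the compartment's sides, z up.
- flap (a joint): Angle of the walnut flap, rad: 0 = shut, lying flat on the walls; about 1.57 = standing upright; 1.85 = stop. The hinge is stiff: the flap stays wherever it is left and takes about 0.2 to 1 N m to turn, so it must be pushed all the way down.
- flap_hinge (a point): Middle of the flap's hinge line (along x), fixed on the +y wall's outer top edge, 62 mm above the desk; axes as the pocket's. The flap is a board 304 (x) x 274 (hinge to free edge) x 10 mm thick; inner face through the hinge line, outer face (upper when shut) 10 mm off it. Shut, it reaches 274 mm to -y; opening swings the edge up and over towards +y.
- flap_edge (a point): Middle of the flap's free edge at its outer face; a flush brass finger plate lies next to it. It moves with the flap.
- tube: Smoked glass rectifier tube standing on its black base on the slate, diameter 28, height 39 mm. Origin: centre of its underside.
- puller: Small steel knob puller lying on the slate, about 66 (x) x 44 (y) x 10 mm, two jaws towards +x. Origin: underside, near its crossbar.
- bushing: White ceramic feedthrough bushing standing on its flange on the slate, diameter 36, height 36 mm. Origin: centre of its underside.
- compartment: Fixed walnut compartment on the desk top. Its floor is a slate shelf 280 (x) x 250 (y) mm, 20 mm above the desk, inside 12 mm thick walls that rise 42 mm above the slate. Origin: centre of its underside; the pocket's centre is at x = 75, y = -60 mm from it.
Mind the look-alikes: they are no part of the job. Of the things shaped like the crystal, the brass one is meant.

How it is judged (in metres and radians):
On the way, in this order (a step that is already met when the one before it is completed fails the run):
1. the crystal unit has dropped flat into the pocket and is let go (z of crystal in the frame of pocket below -0.0045 m and horizontal distance between crystal and pocket below 0.007 m and angle between crystal's own z axis and vertical below 0.05 rad and contact force between crystal and the fingers below 0.1 N), for 0.2 s.
2. the flap is swung fully shut (value of joint flap below 0.04 rad), for 0.2 s.
At the end, for the whole second after the job is handed in: The crystal unit lies at rest flat in the pocket (underside more than 4.5 mm below the slate surface, centre within 7 mm of the pocket's, tilt under 0.05 rad) and the flap is shut (within 0.04 rad) (z of crystal in the frame of pocket below -0.0045 m and horizontal distance between crystal and pocket below 0.007 m and angle between crystal's own z axis and vertical below 0.05 rad and linear speed of crystal below 0.02 m/s and value of joint flap below 0.04 rad); the robot touches nothing.
It fails at once if the crystal unit is lifted off the slate (more than 8 mm) (z of crystal in the frame of pocket above 0.008 m).
It fails at once if the tube, puller or bushing is moved more than 20 mm (distance of any of tube, puller, bushing from where it was at the start of the episode above 0.02 m).
It fails at once if the tube or bushing is knocked over (angle between any of tube, bushing's own z axis and vertical above 0.5 rad).
It also fails if it takes over 61 s, if anything falls off the work surface, if the arm or the gripper's body presses on something with over 40 N, if the wrist force passes 120 N, or if a joint passes its speed limit or range.

## Working session

There is one attempt and no reset: what is moved stays moved. The work goes in short steps, Python scripts to look and compute and a shell command to move; the robot and the scene stay as the last step left them, time stands still between calls to the robot, and variables do not carry over. Pictures are saved under pics/ and viewed, and the job is handed in when it is done.

```bash
mkdir -p pics; python3 - <<'E'
from cell import manip, snapshot
import cv2,numpy as np
s=manip.read_state(); print({k:np.round(v,3).tolist() for k,v in s.items()})
for n in ("scene","top","wrist"):
    d=snapshot(n); cv2.imwrite(f"pics/{n}0.png",d["pixels"]); np.savez(f"{n}0.npz",**d); print(n,d["camera_matrix"].round(1).tolist(),d["pose"].round(3).tolist())
E
```

```text
{'clock': 0.0, 'joint_positions': [-66.521, 7.242, -2.326, 80.524, 0.003, 89.999], 'joint_vel': [0.108, 0.01, -0.04, 0.09, 0.022, 0.071], 'effort': [0.001, -43.591, 35.293, 0.017, -0.0, 0.0], 'tcp_pos': [0.209, -0.481, 0.214], 'orientation': [[0.917, 0.398, -0.001], [0.398, -0.917, 0.002], [0.0, -0.002, -1.0]], 'force': [0.542, 0.166, -0.404], 'torque': [0.021, 0.009, 0.052], 'width': 1.003}
scene [[485.3, 0.0, 319.0], [0.0, 485.3, 241.2], [0.0, 0.0, 1.0]] [[0.028, 0.594, -0.804, 1.06], [1.0, -0.018, 0.021, -0.021], [-0.002, -0.804, -0.594, 0.492], [0.0, 0.0, 0.0, 1.0]]
top [[583.6, 0.0, 319.1], [0.0, 583.6, 238.8], [0.0, 0.0, 1.0]] [[-0.014, -0.982, 0.19, 0.297], [-1.0, 0.018, 0.021, -0.034], [-0.024, -0.19, -0.982, 1.124], [0.0, 0.0, 0.0, 1.0]]
wrist [[371.6, 0.0, 322.2], [0.0, 371.6, 238.7], [0.0, 0.0, 1.0]] [[0.398, -0.874, -0.279, 0.281], [-0.917, -0.379, -0.121, -0.452], [-0.0, 0.304, -0.953, 0.372], [0.0, 0.0, 0.0, 1.0]]
```

View pics/scene0.png

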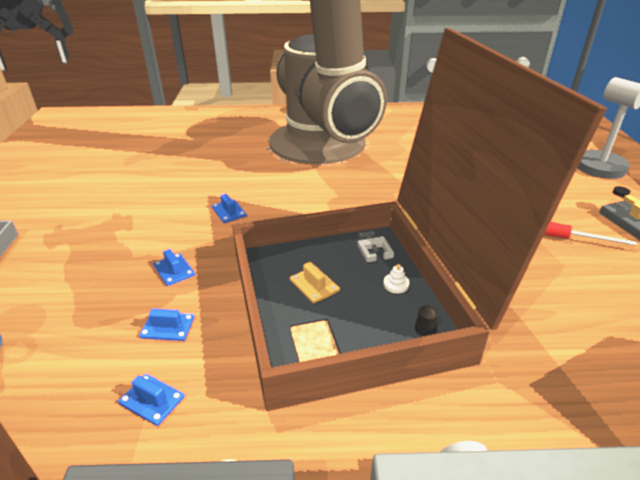

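View pics/top0.png

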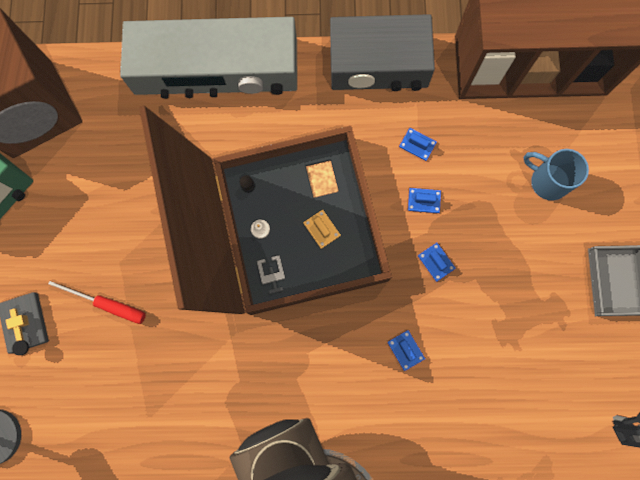

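View pics/wrist0.png

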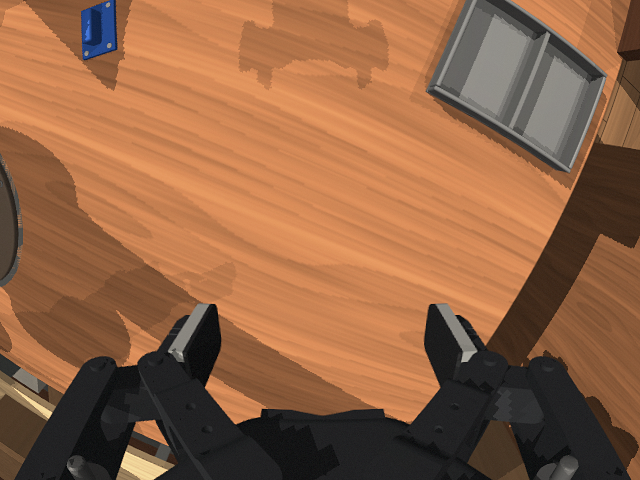

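The top view shows the pocket near (322,178), the brass crystal near (322,229), the tube at (247,183), the bushing at (260,229), the puller at (271,270), and the flap standing open at the left. I'll enlarge it next.

```bash
python3 - <<'E'
import cv2
im=cv2.imread("pics/top0.png")
c=im[120:320,205:395]; cv2.imwrite("pics/topc.png",cv2.resize(c,None,fx=3,fy=3,interpolation=cv2.INTER_CUBIC))
c=im[150:255,295:355]; cv2.imwrite("pics/topd.png",cv2.resize(c,None,fx=5.5,fy=5.5,interpolation=cv2.INTER_CUBIC))
E
```

```text
(no output)
```

View pics/topc.png

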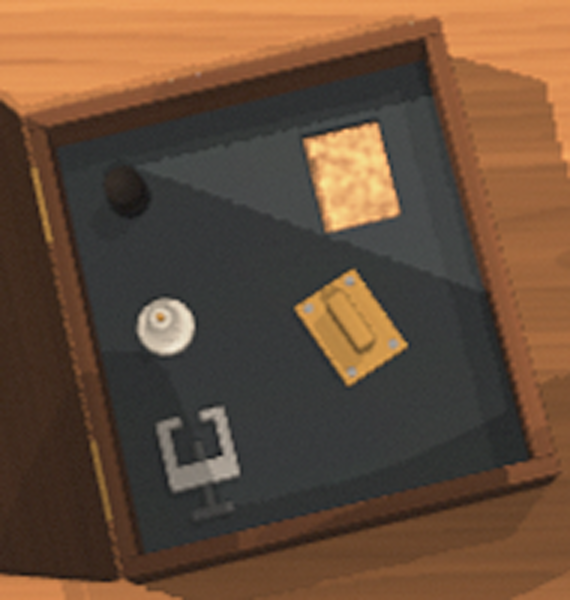

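View pics/topd.png

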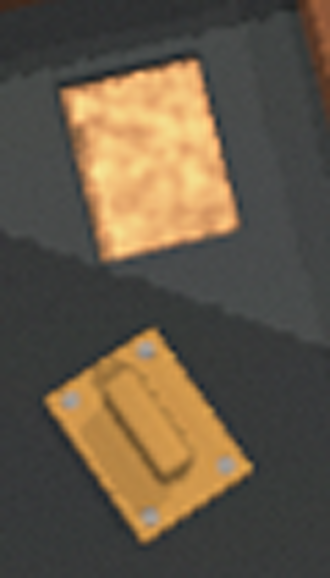

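```bash
cat > h.py <<'E'
import numpy as np
def load(n): return dict(np.load(n))
def ray(d,u,v,z):
    K=d["camera_matrix"];T=d["pose"]
    r=T[:3,:3]@np.array([(u-K[0,2])/K[0,0],(v-K[1,2])/K[1,1],1]); o=T[:3,3]
    return o+r*(z-o[2])/r[2]
def cloud(d):
    K=d["camera_matrix"];T=d["pose"];Z=d["range_z"]
    v,u=np.mgrid[0:480,0:640]
    P=np.stack([(u-K[0,2])/K[0,0]*Z,(v-K[1,2])/K[1,1]*Z,Z],-1)
    return P@T[:3,:3].T+T[:3,3]
E
python3 - <<'E'
from h import *
d=load("top0.npz")
def rep(n,pts,s,off,z):
    P=np.array([ray(d,off[0]+(u+.5)/s-.5,off[1]+(v+.5)/s-.5,z) for u,v in pts])
    print(n,(P*1000).round(1)[:,:2].tolist(),'mean',(P.mean(0)*1000).round(1))
    for i in range(len(P)):
        e=P[(i+1)%len(P)]-P[i];print('  len',(np.linalg.norm(e)*1000).round(1),'ang',np.degrees(np.arctan2(e[1],e[0])).round(1))
rep("flange",[(153,327),(253,466),(146,543),(45,400)],5.5,(295,150),.026)
for z in(.014,.020):rep("pocket",[(60,88),(198,57),(240,225),(104,262)],5.5,(295,150),z)
rep("box",[(33,118),(437,18),(556,475),(128,578)],3,(205,120),.062)
P=cloud(d)
for n,(u,v) in dict(slate=(300,205),cork=(322,178),wall=(384,250),can=(322,229)).items(): print(n,P[v-1:v+2,u-1:u+2].reshape(-1,3).mean(0).round(4))
E
```

```text
flange [[568.5, -17.9], [518.0, -52.0], [491.4, -14.3], [542.9, 20.4]] mean [530.2 -16.   26. ]
  len 61.0 ang -146.0
  len 46.1 ang 125.2
  len 62.1 ang 33.9
  len 46.0 ang -56.2
pocket [[660.9, 14.6], [671.6, -35.5], [608.4, -49.4], [595.7, -0.6]] mean [634.1 -17.7  14. ]
  len 51.2 ang -78.0
  len 64.7 ang -167.6
  len 50.5 ang 104.6
  len 67.0 ang 13.1
pocket [[659.0, 14.3], [669.5, -35.5], [606.7, -49.3], [594.1, -0.8]] mean [632.3 -17.8  20. ]
  len 50.9 ang -78.0
  len 64.3 ang -167.6
  len 50.2 ang 104.6
  len 66.6 ang 13.1
box [[662.0, 184.3], [723.5, -74.6], [427.8, -139.9], [369.4, 120.7]] mean [545.7  22.6  62. ]
  len 266.1 ang -76.6
  len 302.9 ang -167.5
  len 267.0 ang 102.6
  len 299.5 ang 12.3
slate [0.5791 0.0258 0.0192]
cork [ 0.6346 -0.0179  0.0142]
wall [ 0.4833 -0.1326  0.0417]
can [ 0.5242 -0.0169  0.049 ]
```

Measured so far:

| Item | Centre (mm) | Direction |
|---|---|---|
| Crystal | about (530, -16) | 34° |
| Pocket | about (633, -17) | about 12.7° |

The flange edges come out at 61–62 x 46 mm, which matches the given size. The jaws need a turn of about +10.4°. I'll hover over the crystal.

```bash
python3 -m handwheel '[{"linear":[55,-34,10],"dr":[0,0,-0.03],"grip":0.3},{"linear":[110,-68,20],"dr":[0,0,-0.06],"grip":0.3},{"linear":[165,-102,30],"dr":[0,0,-0.1],"grip":0.3},{"linear":[220,-137,40],"dr":[0,0,-0.14],"grip":0.3},{"linear":[275,-171,50],"dr":[0,0,-0.18],"grip":0.3},{"linear":[330,-206,55],"dr":[0,0,-0.183],"grip":0.3},{"linear":[385,-240,60],"dr":[0,0,-0.183],"grip":0.3},{"linear":[440,-274,65],"dr":[0,0,-0.183],"grip":0.3},{"linear":[479,-299,70],"dr":[0,0,-0.183],"grip":0.3},{"linear":[479,-299,70],"dr":[0,0,-0.183],"grip":0.3}]' 40
python3 -m handwheel '[{"linear":[0,0,0],"dr":[0,0,0],"grip":0.3},{"linear":[0,0,0],"dr":[0,0,0],"grip":0.3}]'
python3 - <<'E'
from cell import manip, snapshot
import cv2,numpy as np
s=manip.read_state(); print({k:np.round(v,4).tolist() for k,v in s.items() if k in("clock","tcp_pos","orientation","width","force")})
d=snapshot("wrist"); cv2.imwrite("pics/wrist1.png",d["pixels"]); np.savez("wrist1.npz",**d); print(d["pose"].round(3).tolist())
E
```

```text
clock: 1.4
tcp_pos: [0.5305, -0.0132, 0.1431]
orientation: [[0.827, 0.563, -0.001], [0.563, -0.827, 0.001], [-0.001, -0.001, -1.0]]
force: [-1.5, -0.4, 0.0]
width: 0.654
clock: 1.65
tcp_pos: [0.5288, -0.0175, 0.1445]
orientation: [[0.83, 0.558, -0.0], [0.558, -0.83, -0.0], [-0.0, 0.0, -1.0]]
force: [-0.4, -0.3, -0.6]
width: 0.65
{'clock': 1.65, 'tcp_pos': [0.5288, -0.0175, 0.1445], 'orientation': [[0.8302, 0.5575, -0.0002], [0.5575, -0.8302, -0.0003], [-0.0004, 0.0001, -1.0]], 'force': [-0.3724, -0.3207, -0.5555], 'width': 0.6501}
[[0.557, -0.791, -0.252, 0.594], [-0.83, -0.53, -0.171, 0.024], [0.001, 0.305, -0.952, 0.303], [0.0, 0.0, 0.0, 1.0]]
```

View pics/wrist1.png

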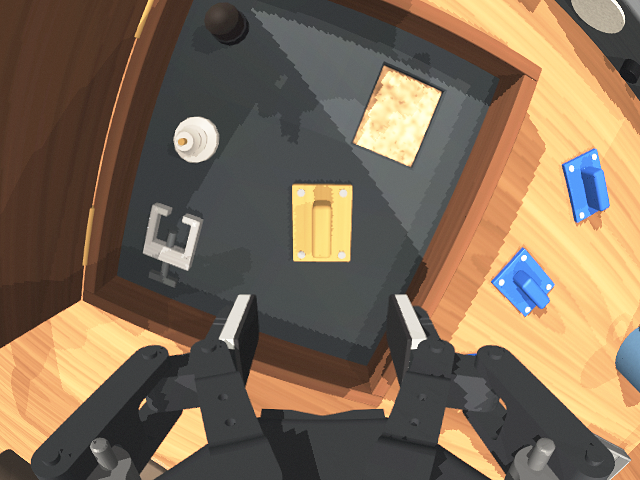

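The wrist view shows the crystal at about (322,223), square to the tool, with the pocket at about (398,115). I'll measure both through the fisheye model.

```bash
python3 - <<'E'
import cv2
im=cv2.imread("pics/wrist1.png")
cv2.imwrite("pics/w1c.png",cv2.resize(im[50:275,280:460],None,fx=2.6,fy=2.6,interpolation=cv2.INTER_CUBIC))
E
cat >> h.py <<'E'
def fray(d,u,v,z):
    K=d["camera_matrix"];T=d["pose"]
    a=np.array([u-K[0,2],v-K[1,2]])/K[0,0]; th=np.hypot(*a)
    c=np.array([*(np.sin(th)*a/th),np.cos(th)])
    r=T[:3,:3]@c;o=T[:3,3]
    return o+r*(z-o[2])/r[2]
def wrep(d,n,pts,s,off,z):
    P=np.array([fray(d,off[0]+(u+.5)/s-.5,off[1]+(v+.5)/s-.5,z) for u,v in pts])
    print(n,(P*1000).round(1)[:,:2].tolist(),'mean',(P.mean(0)*1000).round(1))
    for i in range(len(P)):
        e=P[(i+1)%len(P)]-P[i];print('  len',(np.linalg.norm(e)*1000).round(1),'ang',np.degrees(np.arctan2(e[1],e[0])).round(1))
E
```

```text
(no output)
```

View pics/w1c.png

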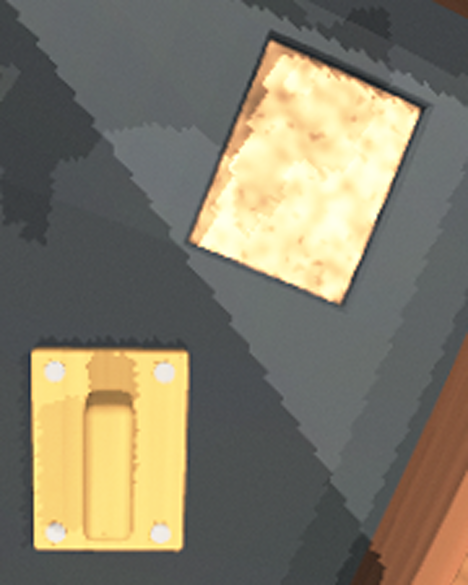

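```bash
python3 - <<'E'
from h import *
d=load("wrist1.npz")
o=(280,50)
wrep(d,"flange",[(31,349),(188,349),(184,551),(33,550)],2.6,o,.026)
wrep(d,"can",[(86,402),(131,402),(130,540),(84,540)],2.6,o,.050)
wrep(d,"pocket",[(270,32),(428,103),(343,305),(188,242)],2.6,o,.020)
E
```

```text
flange [[543.9, 18.0], [569.3, -19.9], [517.3, -54.9], [491.7, -16.1]] mean [530.5 -18.2  26. ]
  len 45.6 ang -56.2
  len 62.7 ang -146.0
  len 46.5 ang 123.4
  len 62.3 ang 33.1
can [[544.3, -1.6], [551.0, -11.6], [518.2, -33.5], [511.1, -22.8]] mean [531.2 -17.4  50. ]
  len 12.1 ang -56.2
  len 39.4 ang -146.2
  len 12.9 ang 123.8
  len 39.4 ang 32.6
pocket [[660.4, 12.9], [672.1, -37.3], [606.4, -51.6], [594.9, -2.7]] mean [633.4 -19.7  20. ]
  len 51.5 ang -76.8
  len 67.3 ang -167.7
  len 50.2 ang 103.2
  len 67.3 ang 13.4
```

The wrist and top cameras agree within about 2 mm, and I'll trust the wrist figures. Next I descend onto the can.

```bash
python3 -m handwheel '[{"linear":[1,1,40],"dr":[0,0,0],"grip":0},{"linear":[1,1,80],"dr":[0,0,0],"grip":0},{"linear":[1,1,100],"dr":[0,0,0],"grip":0},{"linear":[1,1,106],"dr":[0,0,0],"grip":0},{"linear":[1,1,106],"dr":[0,0,0],"grip":0},{"linear":[1,1,106],"dr":[0,0,0],"grip":0}]'
python3 -m handwheel '[{"linear":[0,0,0],"dr":[0,0,0],"grip":-0.5},{"linear":[0,0,0],"dr":[0,0,0],"grip":-1},{"linear":[0,0,0],"dr":[0,0,0],"grip":-1},{"linear":[0,0,0],"dr":[0,0,0],"grip":-1},{"linear":[0,0,0],"dr":[0,0,0],"grip":-1},{"linear":[0,0,0],"dr":[0,0,0],"grip":-1}]' 30
```

```text
clock: 2.45
tcp_pos: [0.5316, -0.017, 0.0397]
orientation: [[0.83, 0.558, 0.002], [0.558, -0.83, -0.0], [0.002, 0.001, -1.0]]
force: [-0.5, -0.7, 0.2]
width: 0.502
clock: 3.2
tcp_pos: [0.5307, -0.0167, 0.0383]
orientation: [[0.829, 0.559, -0.0], [0.559, -0.829, -0.0], [-0.0, -0.0, -1.0]]
force: [-0.4, 0.5, -0.9]
width: -0.001
```

The jaws closed fully (width 0), so they missed the can. I'll look.

```bash
python3 - <<'E'
from cell import manip, snapshot
import cv2,numpy as np
for n in("wrist","scene"):
    d=snapshot(n); cv2.imwrite(f"pics/{n}2.png",d["pixels"]); np.savez(f"{n}2.npz",**d)
cv2.imwrite("pics/scene2c.png",cv2.resize(d["pixels"][180:380,220:420],None,fx=3,fy=3))
E
```

```text
(no output)
```

View pics/wrist2.png

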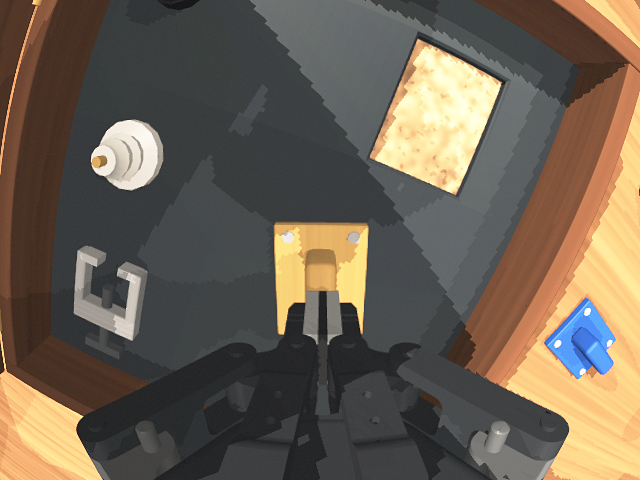

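View pics/scene2c.png

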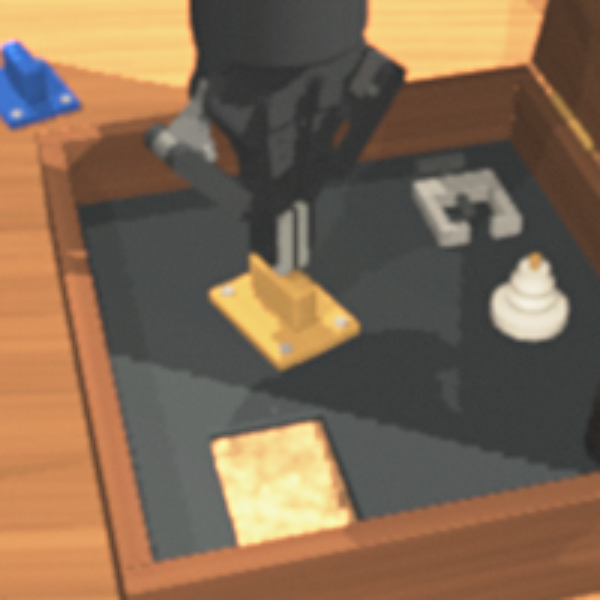

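```bash
python3 - <<'E'
from h import *
from cell import manip
print(manip.read_state()["tcp_pos"])
d=load("wrist2.npz")
wrep(d,"flange",[(274,223),(369,223),(363,333),(279,333)],1,(0,0),.026)
wrep(d,"pocket",[(417,36),(508,80),(459,196),(370,157)],1,(0,0),.020)
P=cloud(load("scene2.npz"))
for v in range(180,300,6): print([tuple((P[v,u]*1000).round().astype(int)) for u in range(300,336,6)])
E
python3 - <<'E'
import cv2
im=cv2.imread("pics/wrist2.png")
cv2.imwrite("pics/w2c.png",cv2.resize(im[200:400,220:420],None,fx=3,fy=3,interpolation=cv2.INTER_CUBIC))
E
```

```text
[ 0.53073898 -0.01669206  0.0383609 ]
flange [[544.5, 18.1], [569.9, -19.7], [518.7, -53.7], [493.3, -16.0]] mean [531.6 -17.8  26. ]
  len 45.6 ang -56.1
  len 61.4 ang -146.4
  len 45.4 ang 123.9
  len 61.5 ang 33.7
pocket [[658.5, 12.5], [671.7, -37.6], [606.8, -51.5], [595.9, -2.7]] mean [633.2 -19.8  20. ]
  len 51.8 ang -75.2
  len 66.4 ang -167.9
  len 50.0 ang 102.6
  len 64.4 ang 13.6
[(np.int64(566), np.int64(-30), np.int64(215)), (np.int64(569), np.int64(-23), np.int64(217)), (np.int64(567), np.int64(-17), np.int64(216)), (np.int64(569), np.int64(-10), np.int64(217)), (np.int64(566), np.int64(-3), np.int64(215)), (np.int64(563), np.int64(4), np.int64(213))]
[(np.int64(566), np.int64(-31), np.int64(207)), (np.int64(568), np.int64(-24), np.int64(209)), (np.int64(569), np.int64(-17), np.int64(209)), (np.int64(570), np.int64(-10), np.int64(210)), (np.int64(565), np.int64(-3), np.int64(207)), (np.int64(563), np.int64(5), np.int64(205))]
[(np.int64(565), np.int64(-31), np.int64(199)), (np.int64(568), np.int64(-24), np.int64(201)), (np.int64(569), np.int64(-17), np.int64(201)), (
[... 4139 characters left out ...]
), np.int64(33)), (np.int64(550), np.int64(-10), np.int64(45)), (np.int64(545), np.int64(-1), np.int64(40)), (np.int64(531), np.int64(8), np.int64(27))]
[(np.int64(540), np.int64(-35), np.int64(25)), (np.int64(542), np.int64(-27), np.int64(27)), (np.int64(542), np.int64(-18), np.int64(27)), (np.int64(549), np.int64(-10), np.int64(32)), (np.int64(546), np.int64(-1), np.int64(30)), (np.int64(544), np.int64(7), np.int64(28))]
[(np.int64(547), np.int64(-35), np.int64(20)), (np.int64(551), np.int64(-27), np.int64(24)), (np.int64(554), np.int64(-18), np.int64(26)), (np.int64(556), np.int64(-10), np.int64(27)), (np.int64(556), np.int64(-2), np.int64(28)), (np.int64(553), np.int64(7), np.int64(24))]
```

View pics/w2c.png

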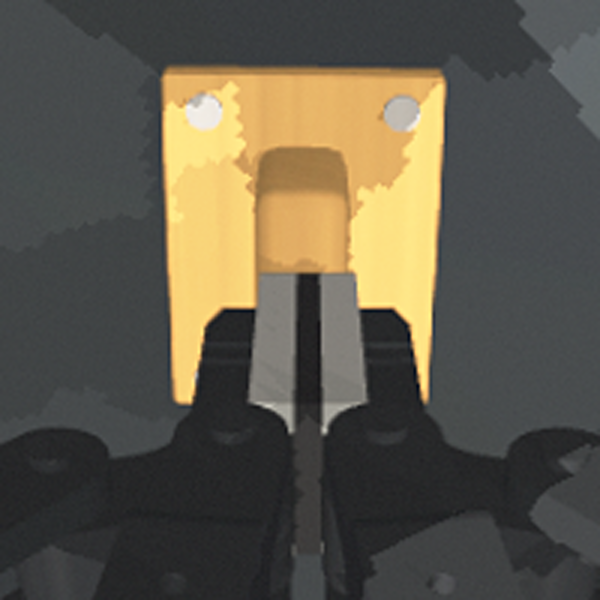

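```bash
python3 - <<'E'
from h import *
from cell import manip
s=manip.read_state();print(s["clock"],s["width"],s["force"])
R=np.array(s["orientation"]);t=np.array(s["tcp_pos"])
d=load("wrist2.npz")
o=d["pose"][:3,3]
for u,v in [(220+275/3,200+272/3),(220+340/3,200+272/3),(220+252/3,200+272/3),(220+357/3,200+272/3),(220+297/3,200+272/3),(220+320/3,200+272/3)]:
    p=fray(d,u,v,.03); a=R.T@(o-t);b=R.T@(p-o)
    k=(.011-a[0])/b[0]; print(np.round((a+k*b)*1000,1))
# pads in first wrist image (open .65): tips at (248,295)
d=load("wrist1.npz")
E
```

```text
3.3 -0.0016084278565762127 [-0.76420526  1.32558724 -0.99064457]
[ 11.   -2.4 -20.6]
[ 11.    6.5 -20.7]
[ 11.   -5.6 -20.7]
[ 11.    8.8 -20.7]
[ 11.    0.6 -20.6]
[ 11.    3.7 -20.6]
```

```bash
python3 - <<'E'
from h import *
import cv2
d=load("scene2.npz");P=cloud(d)
im=d["pixels"]
for u in (314,317,320,323):
    print(u)
    for v in range(262,286,2): print('  ',v,im[v,u].tolist(),(P[v,u]*1000).round().astype(int).tolist())
cv2.imwrite("pics/s2d.png",cv2.resize(im[230:305,280:350],None,fx=8,fy=8,interpolation=cv2.INTER_NEAREST))
E
```

```text
314
   262 [141, 154, 158] [543, -15, 75]
   264 [141, 153, 158] [543, -15, 71]
   266 [140, 153, 157] [541, -15, 66]
   268 [143, 156, 160] [544, -15, 65]
   270 [141, 152, 156] [542, -15, 60]
   272 [96, 153, 198] [534, -15, 50]
   274 [93, 171, 225] [539, -15, 50]
   276 [85, 159, 214] [542, -15, 49]
   278 [80, 146, 193] [542, -15, 45]
   280 [80, 145, 194] [542, -15, 41]
   282 [81, 147, 193] [541, -15, 37]
   284 [81, 145, 192] [541, -15, 33]
317
   262 [110, 121, 123] [542, -11, 74]
   264 [110, 120, 122] [542, -11, 70]
   266 [111, 121, 124] [542, -11, 67]
   268 [111, 120, 122] [541, -11, 63]
   270 [89, 120, 144] [541, -11, 59]
   272 [75, 136, 183] [535, -11, 50]
   274 [88, 162, 216] [541, -11, 52]
   276 [92, 171, 223] [543, -11, 50]
   278 [91, 168, 222] [547, -11, 49]
   280 [84, 153, 205] [548, -11, 47]
   282 [83, 151, 201] [548, -11, 43]
   284 [83, 150, 201] [548, -11, 39]
320
   262 [140, 153, 156] [539, -7, 71]
   264 [139, 153, 157] [538, -7, 67]
   266 [138, 152, 155] [539, -7, 64]
   268 [118, 129, 130] [539, -7, 60]
   270 [70, 98, 121] [504, -6, 28]
   272 [78, 143, 190] [534, -7, 50]
   274 [87, 159, 212] [539, -7, 50]
   276 [89, 165, 217] [542, -7, 49]
   278 [93, 170, 223] [548, -7, 50]
   280 [83, 149, 200] [549, -7, 47]
   282 [81, 146, 196] [550, -7, 44]
   284 [81, 149, 199] [549, -7, 40]
323
   262 [67, 69, 70] [530, -2, 64]
   264 [80, 84, 83] [480, 0, 20]
   266 [78, 80, 79] [486, -1, 20]
   268 [69, 71, 69] [491, -1, 21]
   270 [66, 68, 64] [495, -1, 21]
   272 [70, 89, 106] [500, -1, 20]
   274 [79, 140, 186] [540, -2, 50]
   276 [89, 166, 220] [544, -3, 50]
   278 [81, 147, 197] [546, -3, 48]
   280 [79, 143, 189] [547, -3, 45]
   282 [79, 141, 187] [547, -3, 42]
   284 [80, 142, 189] [547, -3, 38]
```

View pics/s2d.png

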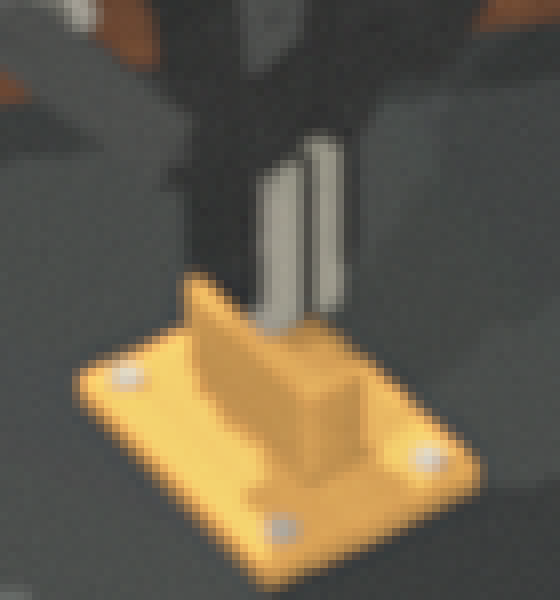

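The fingers are shut in the air about 8 mm above the can. Their tips are at z≈59 in both the scene depth and the wrist view, although the state gives TCP z = 38. So the tips sit about 20 mm behind the reported TCP, not 8 mm ahead of it. I'll go up, open, and check this again along with the linkage clearance over the walls.

```bash
python3 -m handwheel '[{"linear":[0,0,-5],"dr":[0,0,0],"grip":-0.2},{"linear":[0,0,-8],"dr":[0,0,0],"grip":-0.2},{"linear":[0,0,-8],"dr":[0,0,0],"grip":-0.2},{"linear":[0,0,-8],"dr":[0,0,0],"grip":-0.2}]'
python3 - <<'E'
from h import *
from cell import manip,snapshot
import cv2
s=manip.read_state();print(s["clock"],s["width"],s["force"],s["tcp_pos"])
t=np.array(s["tcp_pos"]);R=np.array(s["orientation"])
for n in ("scene","wrist"):
    d=snapshot(n);np.savez(n+"3.npz",**d);cv2.imwrite(f"pics/{n}3.png",d["pixels"])
    if n=="scene":
        P=cloud(d)[(d["range_z"]>0)]; L=(P-t)@R
        m=(np.abs(L[:,0])<80)&(np.abs(L[:,1])<120)&(L[:,2]<-18); L=L[m]
        for a in range(-110,110,10):
            q=L[(L[:,1]*1000>=a)&(L[:,1]*1000<a+10)]
            if len(q): print(a,'lowest ahead (mm rel TCP)',(q[:,2].max()*1000).round(), len(q))
im=cv2.imread("pics/wrist3.png");cv2.imwrite("pics/w3c.png",cv2.resize(im[200:480,170:470],None,fx=2.1,fy=2.1))
im=cv2.imread("pics/scene3.png");cv2.imwrite("pics/s3c.png",cv2.resize(im[180:310,250:380],None,fx=4.5,fy=4.5))
E
```

```text
clock: 3.8
tcp_pos: [0.5308, -0.0167, 0.0464]
orientation: [[0.829, 0.559, 0.0], [0.559, -0.829, -0.0], [0.0, 0.0, -1.0]]
force: [0.2, -0.4, 0.3]
width: 0.399
3.8 0.3990467040791601 [ 0.2347665  -0.3910396   0.28687563] [ 0.53076535 -0.01671252  0.04641304]
```

View pics/w3c.png

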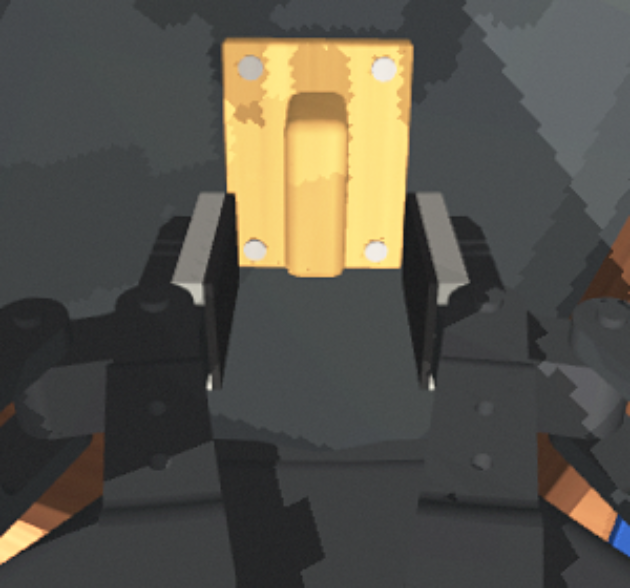

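View pics/s3c.png

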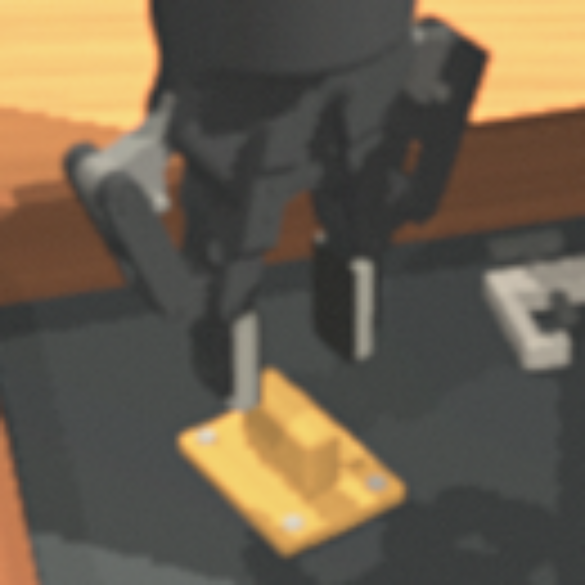

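```bash
python3 - <<'E'
from h import *
from cell import manip
s=manip.read_state()
t=np.array(s["tcp_pos"]);R=np.array(s["orientation"])
d=load("scene3.npz");P=cloud(d)[(d["range_z"]>0)]; L=(P-t)@R*1000
m=(np.abs(L[:,0])<60)&(np.abs(L[:,1])<120)&(P[:,2]>.056); L=L[m]
for a in range(-110,110,10):
    q=L[(L[:,1]>=a)&(L[:,1]<a+10)]
    if len(q): i=q[:,2].argmax();print(a,q[i].round(),len(q))
E
```

```text
-70 [ 13. -61. -97.] 64
-60 [ 12. -51. -71.] 234
-50 [  8. -41. -63.] 346
-40 [  9. -31. -28.] 141
-30 [ 11. -20. -20.] 552
-20 [ -7. -19. -18.] 1064
-10 [ 11.  -9. -90.] 1717
0 [ 10.   1. -91.] 1902
10 [ 11.  17. -20.] 2447
20 [  7.  22. -19.] 3365
30 [  7.  30. -34.] 3517
40 [ 14.  43. -64.] 1690
50 [-10.  50. -74.] 1183
60 [ -3.  60. -99.] 164
70 [-54.  78. -14.] 36
80 [-58.  84. -11.] 112
90 [-27.  96. -11.] 124
100 [ -7. 104. -10.] 139
```

The tips are about 20 mm behind the TCP at this opening too, and the linkage clears the walls. I'll descend 36 mm so the tips stop about 30 mm above the desk, just over the flange at 26, and then grip.

```bash
python3 -m handwheel '[{"linear":[0,-0.5,20],"dr":[0,0,0],"grip":-0.2},{"linear":[0,-0.5,32],"dr":[0,0,0],"grip":-0.2},{"linear":[0,-0.5,36],"dr":[0,0,0],"grip":-0.2},{"linear":[0,-0.5,36],"dr":[0,0,0],"grip":-0.2},{"linear":[0,-0.5,36],"dr":[0,0,0],"grip":-0.2}]'
python3 -m handwheel '[{"linear":[0,0,0],"dr":[0,0,0],"grip":-0.6},{"linear":[0,0,0],"dr":[0,0,0],"grip":-1},{"linear":[0,0,0],"dr":[0,0,0],"grip":-1},{"linear":[0,0,0],"dr":[0,0,0],"grip":-1},{"linear":[0,0,0],"dr":[0,0,0],"grip":-1}]' 30
python3 - <<'E'
from h import *
from cell import manip,snapshot
import cv2
for n in ("scene","wrist"):
    d=snapshot(n);np.savez(n+"4.npz",**d);cv2.imwrite(f"pics/{n}4.png",d["pixels"])
E
```

```text
clock: 4.53
tcp_pos: [0.5309, -0.0163, 0.0109]
orientation: [[0.829, 0.559, 0.001], [0.559, -0.829, -0.0], [0.001, 0.0, -1.0]]
force: [-0.0, 0.7, 0.8]
width: 0.397
clock: 5.15
tcp_pos: [0.5309, -0.0163, 0.0109]
orientation: [[0.829, 0.559, 0.001], [0.559, -0.829, 0.0], [0.001, 0.001, -1.0]]
force: [-0.2, 1.9, 5.7]
width: 0.161
```

View pics/wrist4.png

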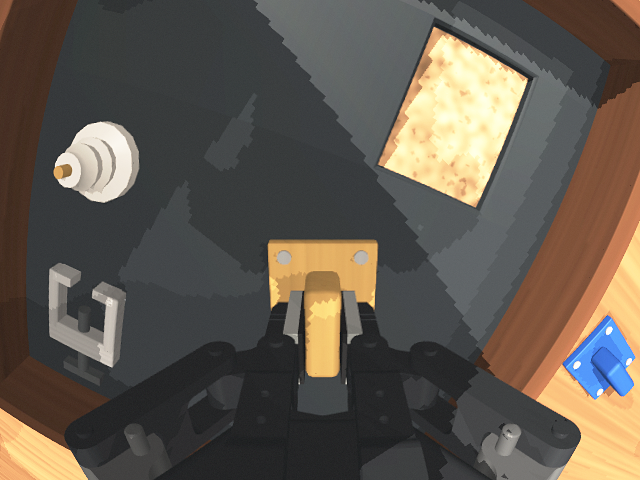

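The can is gripped: width 0.161 is 13.7 mm, against 14 mm expected. The flange's front edge runs from (268,240) to (378,240). The pocket corners are at (434,21), (534,77), (478,208) and (378,166). Next I work out the shift and turn.

```bash
python3 - <<'E'
import cv2
im=cv2.imread("pics/wrist4.png")
cv2.imwrite("pics/w4c.png",cv2.resize(im[10:270,255:545],None,fx=2.4,fy=2.4,interpolation=cv2.INTER_CUBIC))
E
```

```text
(no output)
```

View pics/w4c.png

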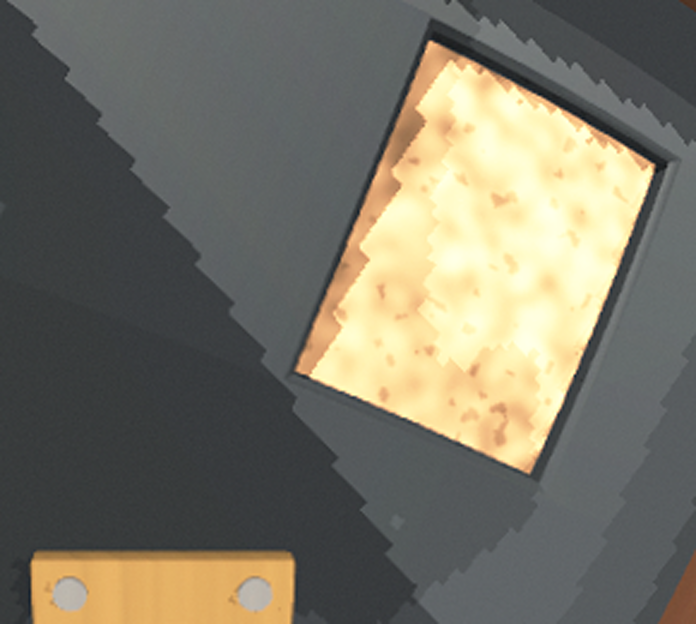

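```bash
python3 - <<'E'
from h import *
from cell import manip
s=manip.read_state();t=np.array(s["tcp_pos"]);R=np.array(s["orientation"]);print(t)
d=load("wrist4.npz");o=(255,10);k=2.4
wrep(d,"pocket outer",[(430,20),(680,158),(540,480),(288,375)],k,o,.020)
wrep(d,"floor right edge",[(655,168),(533,474)],k,o,.014)
f=[fray(d,o[0]+(u+.5)/k-.5,o[1]+(v+.5)/k-.5,.026) for u,v in[(32,554),(294,554)]]
e=f[1]-f[0]; print(np.linalg.norm(e),np.degrees(np.arctan2(e[1],e[0]))+90)
a=np.arctan2(e[1],e[0])+np.pi/2; c=(f[0]+f[1])/2-.031*np.array([np.cos(a),np.sin(a),0]); print("crystal",c)
E
```

```text
[ 0.53096209 -0.01630819  0.01094794]
pocket outer [[660.4, 13.6], [672.8, -38.3], [606.4, -51.3], [594.2, -1.7]] mean [633.5 -19.4  20. ]
  len 53.3 ang -76.6
  len 67.7 ang -168.9
  len 51.1 ang 103.8
  len 68.0 ang 13.0
floor right edge [[670.1, -37.6], [606.8, -52.4]] mean [638.5 -45.   14. ]
  len 65.0 ang -166.8
  len 65.0 ang 13.2
0.044690071211915226 33.90020314757327
crystal [ 0.531948  -0.0181132  0.026    ]
```

Target: shift by about (84, 58) mm in the present tool axes, with a turn of +0.367 rad about tool z. I'll slide at constant height.

```bash
python3 -m handwheel '[{"linear":[8,6,0],"dr":[0,0,0.03],"grip":-1},{"linear":[20,14,0],"dr":[0,0,0.09],"grip":-1},{"linear":[34,24,0],"dr":[0,0,0.15],"grip":-1},{"linear":[48,33,0],"dr":[0,0,0.21],"grip":-1},{"linear":[62,43,0],"dr":[0,0,0.27],"grip":-1},{"linear":[74,51,0],"dr":[0,0,0.33],"grip":-1},{"linear":[80,55,0],"dr":[0,0,0.367],"grip":-1},{"linear":[84,58,0],"dr":[0,0,0.367],"grip":-1},{"linear":[84,58,0],"dr":[0,0,0.367],"grip":-1},{"linear":[84,58,0],"dr":[0,0,0.367],"grip":-1}]'
python3 - <<'E'
from h import *
from cell import manip,snapshot
import cv2
for n in ("scene","wrist"):
    d=snapshot(n);np.savez(n+"5.npz",**d);cv2.imwrite(f"pics/{n}5.png",d["pixels"])
im=d["pixels"];cv2.imwrite("pics/w5c.png",cv2.resize(im[180:420,200:450],None,fx=2.4,fy=2.4,interpolation=cv2.INTER_CUBIC))
im=cv2.imread("pics/scene5.png");cv2.imwrite("pics/s5c.png",cv2.resize(im[250:400,240:400],None,fx=4,fy=4,interpolation=cv2.INTER_CUBIC))
E
```

```text
clock: 6.5
tcp_pos: [0.632, -0.0174, 0.0097]
orientation: [[0.975, 0.224, -0.001], [0.224, -0.975, 0.0], [-0.001, -0.0, -1.0]]
force: [-0.2, -0.3, -1.9]
width: 0.155
```

View pics/w5c.png

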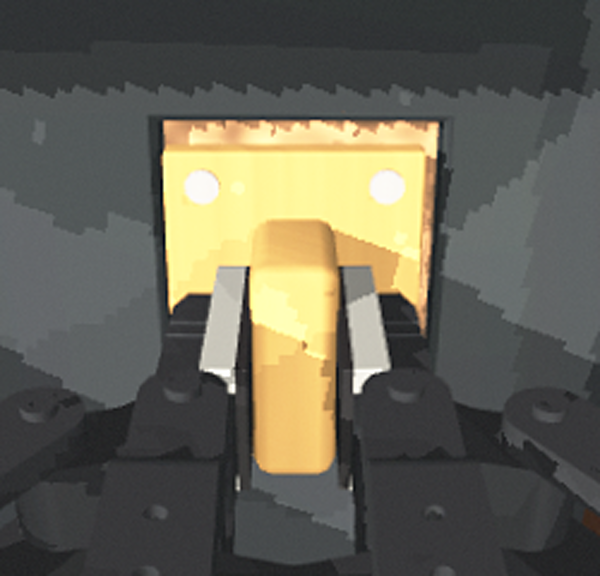

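View pics/s5c.png

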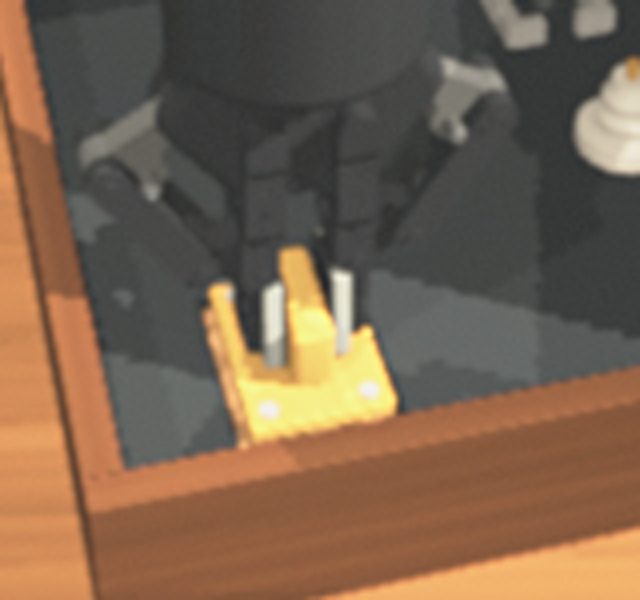

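```bash
python3 - <<'E'
from h import *
from cell import manip
s=manip.read_state();t=np.array(s["tcp_pos"]);R=np.array(s["orientation"])
d=load("wrist5.npz");o=(200,180);k=2.4
def L(u,v,z): return ((fray(d,o[0]+(u+.5)/k-.5,o[1]+(v+.5)/k-.5,z)-t)@R*1000).round(1)
for n,z,pts in [("flange26",.026,[(162,150),(425,150),(168,312)]),("flange21",.021,[(162,150),(425,150),(168,312)]),("mouth outer",.02,[(150,115),(452,117),(440,330),(162,330)]),("floor",.014,[(164,122),(440,124)]),("cantop50",.05,[(252,255),(336,255),(330,465),(258,465)]),("cantop44",.044,[(252,255),(336,255),(330,465),(258,465)])]:
    print(n,[L(u,v,z).tolist()[:2] for u,v in pts])
P=cloud(load("scene5.npz"))
for c in[(318,330),(317,335),(300,352),(332,347)]: print(c,(P[c[1],c[0]]*1000).round())
# pocket centre from earlier, local
print(((np.array([.6334,-.0195,.02])-t)@R*1000).round(1))
E
```

```text
flange26 [[31.2, -20.5], [31.1, 24.1], [0.1, -21.1]]
flange21 [[29.5, -21.3], [29.5, 24.8], [-2.7, -21.9]]
mouth outer [[35.6, -23.3], [35.2, 29.5], [-7.3, 29.9], [-7.2, -23.5]]
floor [[32.6, -21.8], [32.2, 28.5]]
cantop50 [[22.9, -4.3], [22.9, 8.0], [-16.1, 7.8], [-16.1, -4.2]]
cantop44 [[20.1, -4.6], [20.1, 8.3], [-20.9, 8.1], [-20.9, -4.5]]
(318, 330) [646. -12.  50.]
(317, 335) [652. -14.  48.]
(300, 352) [650. -35.  15.]
(332, 347) [652.   5.  26.]
[  0.7   2.3 -10.1]
```

The crystal is still up, with the can top at z=50. It needs about +0.3, +1.3 mm to be centred over the mouth. I'll shift it, then lower 5.5 mm while held.

```bash
python3 -m handwheel '[{"linear":[0.4,1.3,0],"dr":[0,0,0],"grip":-1},{"linear":[0.4,1.3,0],"dr":[0,0,0],"grip":-1},{"linear":[0.4,1.3,2],"dr":[0,0,0],"grip":-1},{"linear":[0.4,1.3,4],"dr":[0,0,0],"grip":-1},{"linear":[0.4,1.3,5],"dr":[0,0,0],"grip":-1},{"linear":[0.4,1.3,5.5],"dr":[0,0,0],"grip":-1},{"linear":[0.4,1.3,5.5],"dr":[0,0,0],"grip":-1}]'
python3 - <<'E'
from h import *
from cell import manip,snapshot
import cv2
for n in ("scene","wrist"):
    d=snapshot(n);np.savez(n+"6.npz",**d);cv2.imwrite(f"pics/{n}6.png",d["pixels"])
im=d["pixels"];cv2.imwrite("pics/w6c.png",cv2.resize(im[180:420,200:450],None,fx=2.4,fy=2.4,interpolation=cv2.INTER_CUBIC))
P=cloud(load("scene6.npz"))
for c in[(318,330),(318,333),(317,335),(317,338),(332,347),(325,347)]: print(c,(P[c[1],c[0]]*1000).round())
E
```

```text
clock: 7.48
tcp_pos: [0.6332, -0.0186, 0.0051]
orientation: [[0.975, 0.224, 0.0], [0.224, -0.975, 0.0], [0.0, 0.0, -1.0]]
force: [-1.3, -0.6, 1.3]
width: 0.158
(318, 330) [640. -12.  44.]
(318, 333) [645. -12.  44.]
(317, 335) [649. -14.  45.]
(317, 338) [650. -14.  41.]
(332, 347) [646.   5.  19.]
(325, 347) [646.  -4.  20.]
```

View pics/w6c.png

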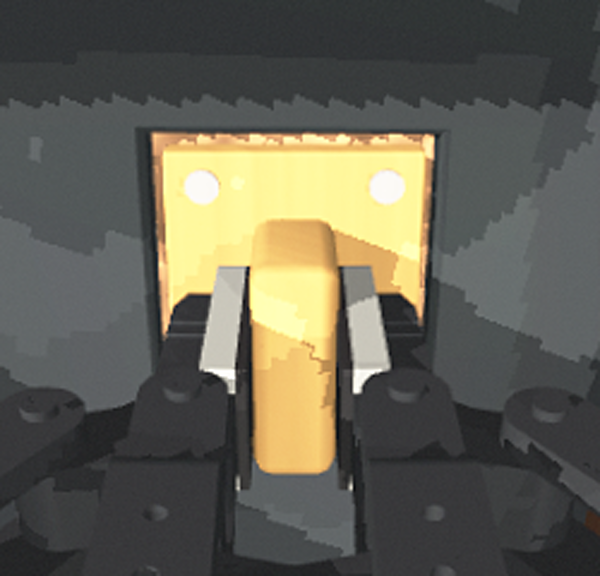

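The can top is now at z=44 and the flange top at about 20, so the crystal is seated. I'll open, retreat straight up, and verify. I'll also measure the flap angle from the first scene depth image.

```bash
python3 -m handwheel '[{"linear":[0,0,0],"dr":[0,0,0],"grip":-0.4},{"linear":[0,0,0],"dr":[0,0,0],"grip":-0.3},{"linear":[0,0,0],"dr":[0,0,0],"grip":-0.3},{"linear":[0,0,-20],"dr":[0,0,0],"grip":-0.3},{"linear":[0,0,-60],"dr":[0,0,0],"grip":-0.3},{"linear":[0,0,-110],"dr":[0,0,0],"grip":-0.3},{"linear":[0,0,-160],"dr":[0,0,0],"grip":-0.3},{"linear":[0,0,-160],"dr":[0,0,0],"grip":-0.3}]'
python3 - <<'E'
from h import *
from cell import manip,snapshot
import cv2
for n in ("scene","wrist"):
    d=snapshot(n);np.savez(n+"7.npz",**d);cv2.imwrite(f"pics/{n}7.png",d["pixels"])
a=np.radians(12.9);ex=np.array([np.cos(a),np.sin(a),0]);ey=np.array([-np.sin(a),np.cos(a),0])
H=np.array([.5163,.1564,.062])
for nm in("scene0","top0"):
    P=cloud(load(nm+".npz"));q=P-H
    Y=q@ey;Z=q[...,2];X=q@ex
    m=(np.abs(X)<.14)&(Z>.05)&(Z<.27)&(Y>-.1)&(Y<.15)
    A=np.polyfit(Z[m],Y[m],1); print(nm,m.sum(),"slope",A,"phi",np.pi/2+np.arctan(A[0]),"top z",(Z[(np.abs(X)<.14)&(Y>-.05)&(Y<.15)&(Z>.1)].max()))
E
```

```text
clock: 8.57
tcp_pos: [0.6356, -0.0187, 0.17]
orientation: [[0.975, 0.224, 0.008], [0.224, -0.975, -0.0], [0.008, 0.002, -1.0]]
force: [1.3, 0.1, -0.2]
width: 0.348
scene0 25853 slope [0.16304399 0.00233714] phi 1.7324181820863127 top z 0.27150249291576695
top0 9285 slope [ 0.17646553 -0.00054408] phi 1.7454636189866741 top z 0.27347695153023904
```

View pics/wrist7.png

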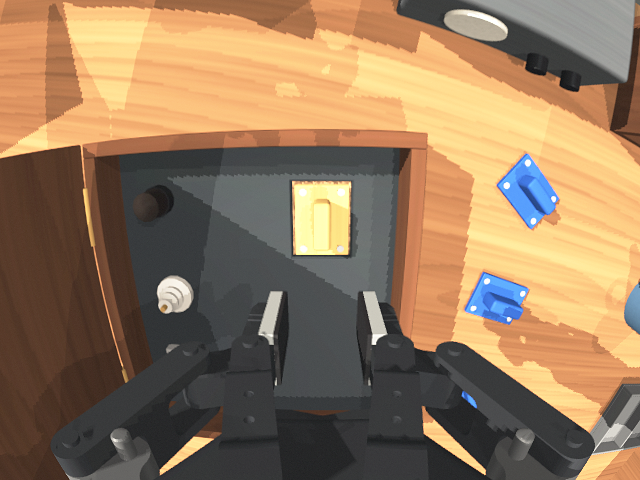

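View pics/scene7.png

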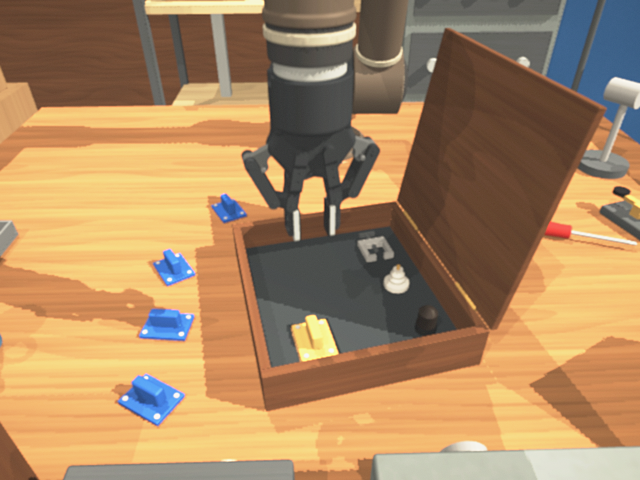

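The wrist view shows the crystal seated squarely in the pocket at about (322,218) and the fingers clear of it. The flap angle is about 1.735 rad, with its edge near z = 0.332. I'll rise over the edge, then cross to the +y side with the fingers shut.

```bash
python3 -m handwheel '[{"linear":[-20,0,-55],"dr":[0,0,0],"grip":-1},{"linear":[-40,0,-110],"dr":[0,0,0],"grip":-1},{"linear":[-60,0,-160],"dr":[0,0,0],"grip":-1},{"linear":[-80,0,-200],"dr":[0,0,0],"grip":-1},{"linear":[-97,0,-210],"dr":[0,0,0],"grip":-1},{"linear":[-97,0,-210],"dr":[0,0,0],"grip":-1},{"linear":[-97,0,-210],"dr":[0,0,0],"grip":-1}]' 80
```

```text
clock: 9.55
tcp_pos: [0.5388, -0.0403, 0.3726]
orientation: [[0.975, 0.224, -0.003], [0.224, -0.975, 0.0], [-0.003, -0.001, -1.0]]
force: [0.1, 0.3, 0.1]
width: 0.005
```

```bash
python3 -m handwheel '[{"linear":[0,-40,-3],"dr":[0,0,0],"grip":-1},{"linear":[0,-90,-5],"dr":[0,0,0],"grip":-1},{"linear":[0,-140,-5],"dr":[0,0,0],"grip":-1},{"linear":[0,-190,-5],"dr":[0,0,0],"grip":-1},{"linear":[0,-240,-5],"dr":[0,0,0],"grip":-1},{"linear":[0,-285,-5],"dr":[0,0,0],"grip":-1},{"linear":[0,-312,-5],"dr":[0,0,0],"grip":-1},{"linear":[0,-312,-5],"dr":[0,0,0],"grip":-1},{"linear":[0,-312,-5],"dr":[0,0,0],"grip":-1}]'
python3 - <<'E'
from h import *
from cell import manip,snapshot
import cv2
for n in ("scene","wrist"):
    d=snapshot(n);np.savez(n+"8.npz",**d);cv2.imwrite(f"pics/{n}8.png",d["pixels"])
a=np.radians(12.9);ex=np.array([np.cos(a),np.sin(a),0]);ey=np.array([-np.sin(a),np.cos(a),0]);H=np.array([.5163,.1564,.0])
t=np.array(manip.read_state()["tcp_pos"])-H; print((t@ex*1000).round(),(t@ey*1000).round(),t[2])
E
```

```text
clock: 10.68
tcp_pos: [0.4967, 0.1779, 0.3799]
orientation: [[0.95, 0.311, -0.017], [0.311, -0.949, 0.045], [-0.002, -0.048, -0.999]]
force: [-0.4, -0.7, -0.7]
width: 0.004
-14.0 25.0 0.38001044038375986
```

View pics/scene8.png

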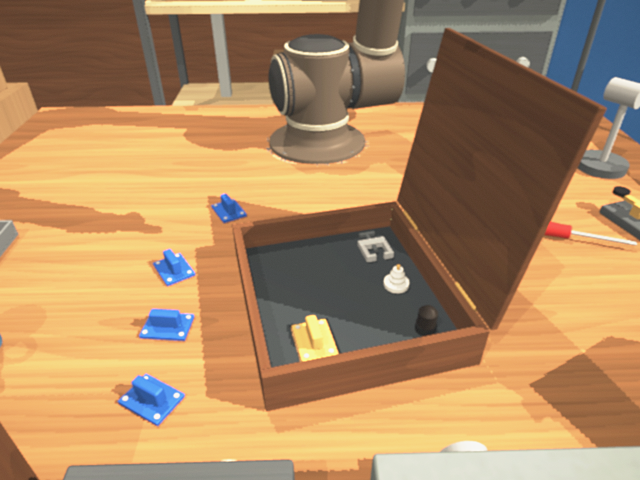

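View pics/wrist8.png

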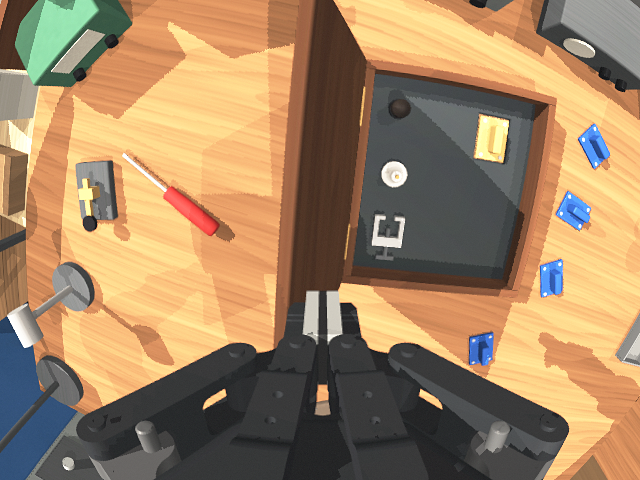

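The scene view is unchanged, with the crystal still in the pocket at (314,340). The arm stopped short at y' = +25 over the flap edge with a slightly twisted tool, so I'll check the joints.

```bash
python3 - <<'E'
from cell import manip
import numpy as np
s=manip.read_state();print(np.round(s["joint_positions"],1),np.round(s["joint_vel"],1),s["clock"])
E
python3 -m handwheel '[{"linear":[0,0,0],"dr":[0,0,0],"grip":-1},{"linear":[0,0,0],"dr":[0,0,0],"grip":-1}]'
```

```text
[ 18.1  11.4  23.9 102.7   2.8 179.9] [ 0.1 -0.2 -0.   0.1 -0.1 -0.1] 10.775
clock: 11.02
tcp_pos: [0.4964, 0.1781, 0.3801]
orientation: [[0.95, 0.311, -0.017], [0.312, -0.949, 0.045], [-0.002, -0.048, -0.999]]
force: [0.7, -0.4, -1.0]
width: -0.005
```

Joint 6 is at its 180° limit. I'll turn the tool about 90° the other way, which gives j6≈100, at this safe height.

```bash
python3 -m handwheel '[{"linear":[0,0,0],"dr":[0,0,-0.18],"grip":-1},{"linear":[0,0,0],"dr":[0,0,-0.36],"grip":-1},{"linear":[0,0,0],"dr":[0,0,-0.54],"grip":-1},{"linear":[0,0,0],"dr":[0,0,-0.72],"grip":-1},{"linear":[0,0,0],"dr":[0,0,-0.9],"grip":-1},{"linear":[0,0,0],"dr":[0,0,-1.08],"grip":-1},{"linear":[0,0,0],"dr":[0,0,-1.26],"grip":-1},{"linear":[0,0,0],"dr":[0,0,-1.44],"grip":-1},{"linear":[0,0,0],"dr":[0,0,-1.57],"grip":-1},{"linear":[0,0,0],"dr":[0,0,-1.57],"grip":-1}]'
python3 - <<'E'
from h import *
from cell import manip
a=np.radians(12.9);ex=np.array([np.cos(a),np.sin(a),0]);ey=np.array([-np.sin(a),np.cos(a),0]);H=np.array([.5163,.1564,.0])
s=manip.read_state();t=np.array(s["tcp_pos"])-H; print((t@ex*1000).round(),(t@ey*1000).round(),t[2],np.round(s["joint_positions"],1))
E
```

```text
clock: 12.28
tcp_pos: [0.4964, 0.1783, 0.38]
orientation: [[-0.309, 0.951, -0.017], [0.95, 0.31, 0.045], [0.048, -0.002, -0.999]]
force: [0.2, -0.2, 0.5]
width: 0.004
-15.0 26.0 0.38002695194998926 [ 18.1  11.4  23.9 102.7   2.8  90.1]
```

```bash
python3 -m handwheel '[{"linear":[20,2,0],"dr":[0,-0.02,0.03],"grip":-1},{"linear":[55,5,3],"dr":[0,-0.048,0.09],"grip":-1},{"linear":[82,8,4],"dr":[0,-0.048,0.09],"grip":-1},{"linear":[89,8,4],"dr":[0,-0.048,0.09],"grip":-1},{"linear":[89,8,4],"dr":[0,-0.048,0.09],"grip":-1},{"linear":[89,8,4],"dr":[0,-0.048,0.09],"grip":-1}]'
cat > st.py <<'E'
from h import *
from cell import manip
a=np.radians(12.9);ex=np.array([np.cos(a),np.sin(a),0]);ey=np.array([-np.sin(a),np.cos(a),0]);H=np.array([.5163,.1564,.0])
def st():
    s=manip.read_state();t=(np.array(s["tcp_pos"])-H)*1000; print("X',Y',z",(t@ex).round(1),(t@ey).round(1),t[2].round(1),np.round(s["joint_positions"],1),'F comp',np.round([s["force"]@ex,s["force"]@ey,s["force"][2]],1))
def flap(n):
    from cell import snapshot
    P=cloud(snapshot(n));q=(P-H-[0,0,.062])
    return q@ex,q@ey,q[...,2]
E
python3 -c "
from st import *
st()
from cell import snapshot
import cv2
for n in('scene','wrist','top'): cv2.imwrite(f'pics/{n}9.png',snapshot(n)['pixels'])"
```

```text
clock: 13.02
tcp_pos: [0.4764, 0.2647, 0.3804]
orientation: [[-0.223, 0.975, -0.004], [0.975, 0.223, -0.001], [-0.0, -0.004, -1.0]]
force: [-0.0, 0.1, -0.0]
width: 0.002
X',Y',z -14.7 114.5 380.4 [ 29.   13.7  27.  103.5   0.  106.1] F comp [ 0.   0.1 -0. ]
```

View pics/wrist9.png

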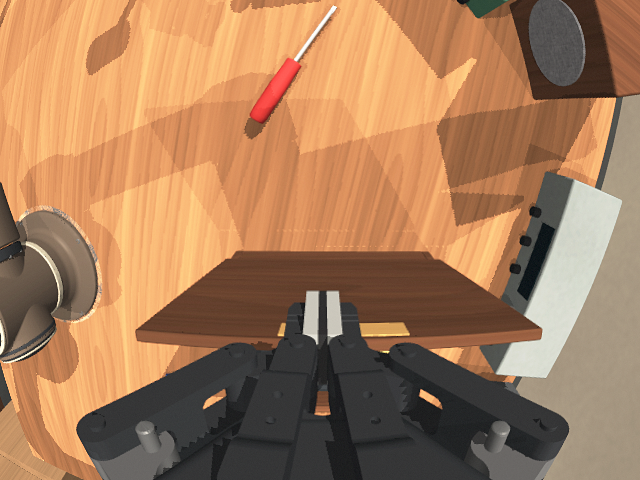

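View pics/top9.png

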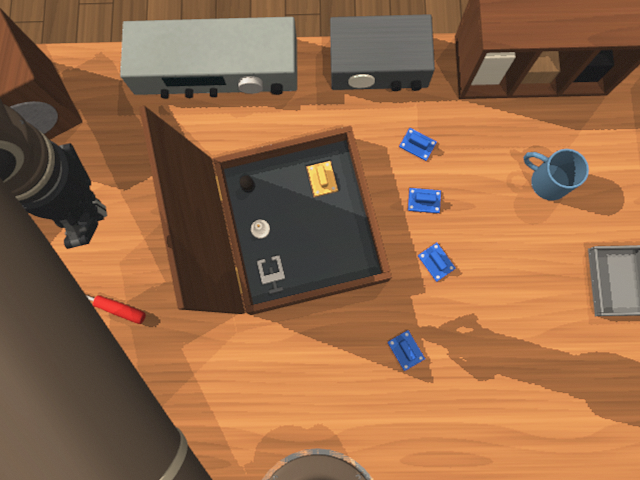

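The arm is now behind the flap; the wrist view shows its outer face and the brass plate at (343,330). I'll descend behind the edge and approach.

```bash
python3 -m handwheel '[{"linear":[0,0,40],"dr":[0,0,0],"grip":-1},{"linear":[0,0,80],"dr":[0,0,0],"grip":-1},{"linear":[0,0,100],"dr":[0,0,0],"grip":-1},{"linear":[-20,0,101],"dr":[0,0,0],"grip":-1},{"linear":[-40,0,101],"dr":[0,0,0],"grip":-1},{"linear":[-55,0,101],"dr":[0,0,0],"grip":-1},{"linear":[-75,0,102],"dr":[0,0,0],"grip":-1},{"linear":[-94,0,103],"dr":[0,0,0],"grip":-1},{"linear":[-94,0,103],"dr":[0,0,0],"grip":-1}]'
python3 -c "
from st import *
st()
from cell import snapshot
import cv2
for n in('scene',): cv2.imwrite(f'pics/{n}10.png',snapshot(n)['pixels'])"
```

```text
clock: 14.3
tcp_pos: [0.4978, 0.1717, 0.2785]
orientation: [[-0.223, 0.975, -0.002], [0.975, 0.223, -0.001], [-0.001, -0.002, -1.0]]
force: [0.6, -0.8, 0.1]
width: -0.001
X',Y',z -14.6 19.1 278.5 [19.1  8.1  6.8 88.8 -0.  96.2] F comp [ 0.4 -0.9  0.1]
```

View pics/scene10.png

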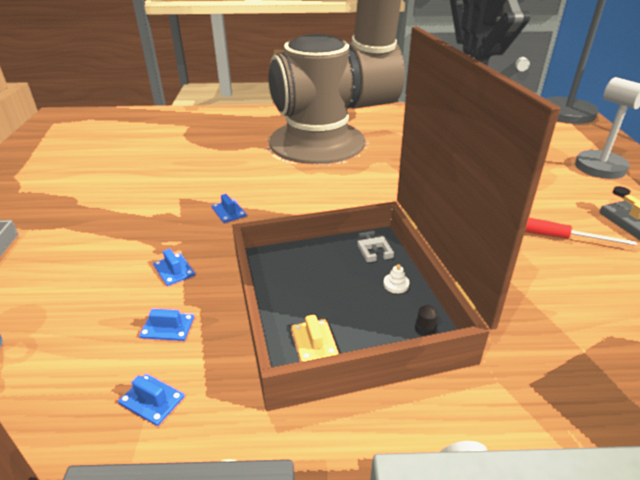

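The flap has moved to about upright. I'll keep following its arc.

```bash
python3 -m handwheel '[{"linear":[-20,0,1],"dr":[0,0,0],"grip":-1},{"linear":[-39,0,2],"dr":[0,0,0],"grip":-1},{"linear":[-62,0,6],"dr":[0,0,0],"grip":-1},{"linear":[-85,0,12],"dr":[0,0,0],"grip":-1},{"linear":[-106,0,21],"dr":[0,0,0],"grip":-1},{"linear":[-127,0,32],"dr":[0,0,0],"grip":-1},{"linear":[-147,0,46],"dr":[0,0,0],"grip":-1},{"linear":[-166,0,60],"dr":[0,0,0],"grip":-1},{"linear":[-166,0,60],"dr":[0,0,0],"grip":-1}]'
python3 -c "
from st import *
st()
from cell import snapshot
import cv2
for n in('scene',): cv2.imwrite(f'pics/{n}11.png',snapshot(n)['pixels'])"
```

```text
clock: 15.48
tcp_pos: [0.5334, 0.0104, 0.2154]
orientation: [[-0.223, 0.975, -0.007], [0.975, 0.223, -0.002], [-0.0, -0.008, -1.0]]
force: [-0.3, -0.1, -0.5]
width: 0.002
X',Y',z -15.9 -146.1 215.4 [ 1.2  8.5 -0.6 81.3 -0.1 78.3] F comp [-0.3 -0.1 -0.5]
```

View pics/scene11.png

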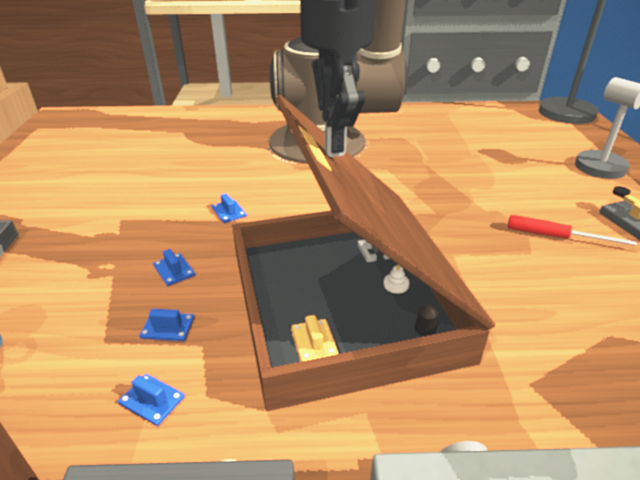

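The flap is at about 45° and following. I'll go on down to shut.

```bash
python3 -m handwheel '[{"linear":[-16,0,16],"dr":[0,0,0],"grip":-1},{"linear":[-31,0,34],"dr":[0,0,0],"grip":-1},{"linear":[-45,0,54],"dr":[0,0,0],"grip":-1},{"linear":[-56,0,74],"dr":[0,0,0],"grip":-1},{"linear":[-65,0,96],"dr":[0,0,0],"grip":-1},{"linear":[-71,0,118],"dr":[0,0,0],"grip":-1},{"linear":[-75,0,140],"dr":[0,0,0],"grip":-1},{"linear":[-78,0,158],"dr":[0,0,0],"grip":-1},{"linear":[-78,0,164],"dr":[0,0,0],"grip":-1},{"linear":[-78,0,164],"dr":[0,0,0],"grip":-1}]'
python3 -c "
from st import *
st()
from cell import snapshot
import cv2
for n in('scene',): cv2.imwrite(f'pics/{n}12.png',snapshot(n)['pixels'])"
```

```text
clock: 16.77
tcp_pos: [0.5506, -0.0649, 0.055]
orientation: [[-0.225, 0.974, -0.003], [0.974, 0.225, -0.003], [-0.002, -0.004, -1.0]]
force: [-6.7, 0.6, 14.8]
width: 0.001
X',Y',z -16.0 -223.3 55.0 [ -6.6  13.2 -15.3  61.7  -0.2  70.4] F comp [-6.4  2.1 14.8]
```

View pics/scene12.png

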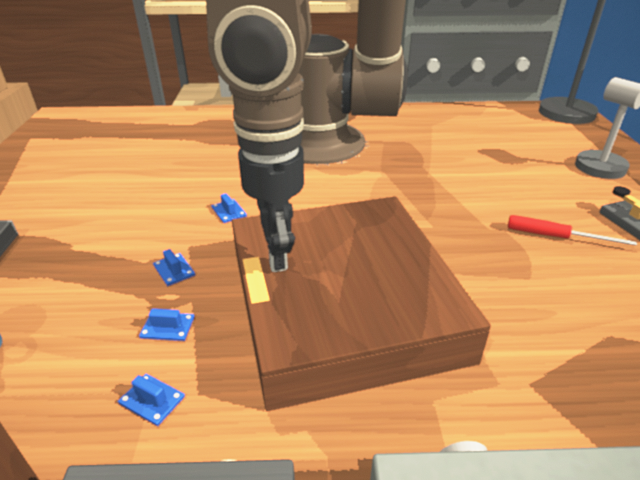

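It looks shut, with 15 N of reaction. I'll press a little more, then back off and measure.

```bash
python3 -m handwheel '[{"linear":[0,0,1.5],"dr":[0,0,0],"grip":-1},{"linear":[0,0,1.5],"dr":[0,0,0],"grip":-1},{"linear":[0,0,1.5],"dr":[0,0,0],"grip":-1}]'
python3 -m handwheel '[{"linear":[0,0,-20],"dr":[0,0,0],"grip":-1},{"linear":[0,0,-60],"dr":[0,0,0],"grip":-1},{"linear":[0,0,-110],"dr":[0,0,0],"grip":-1},{"linear":[0,0,-150],"dr":[0,0,0],"grip":-1},{"linear":[0,0,-150],"dr":[0,0,0],"grip":-1}]'
python3 -c "
from st import *
st()
from cell import snapshot
import cv2
d=snapshot('scene');cv2.imwrite('pics/scene13.png',d['pixels'])
for n in('scene','top'):
  X,Y,Z=flap(n); m=(abs(X)<.14)&(Y<-.02)&(Y>-.26)&(abs(Z)<.06)
  A=np.polyfit(Y[m],Z[m],1); print(n,m.sum(),A, 'phi',-A[0],'edge z',np.polyval(A,-.274))
"
```

```text
clock: 17.2
tcp_pos: [0.5507, -0.0649, 0.0549]
orientation: [[-0.225, 0.974, -0.002], [0.974, 0.225, -0.003], [-0.002, -0.003, -1.0]]
force: [-10.8, 0.2, 23.7]
width: 0.001
clock: 17.82
tcp_pos: [0.5533, -0.0645, 0.2052]
orientation: [[-0.225, 0.974, 0.002], [0.974, 0.225, -0.002], [-0.003, 0.002, -1.0]]
force: [0.3, 0.6, -0.9]
width: 0.001
X',Y',z -13.3 -223.6 205.2 [-6.6 10.6  0.6 79.8 -0.1 70.4] F comp [ 0.4  0.5 -0.9]
scene 24201 [0.00171285 0.01077861] phi -0.0017128544556646234 edge z 0.010309287304501596
top 6518 [-0.00039898  0.00958473] phi 0.0003989771769571445 edge z 0.009694045155702137
```

View pics/scene13.png

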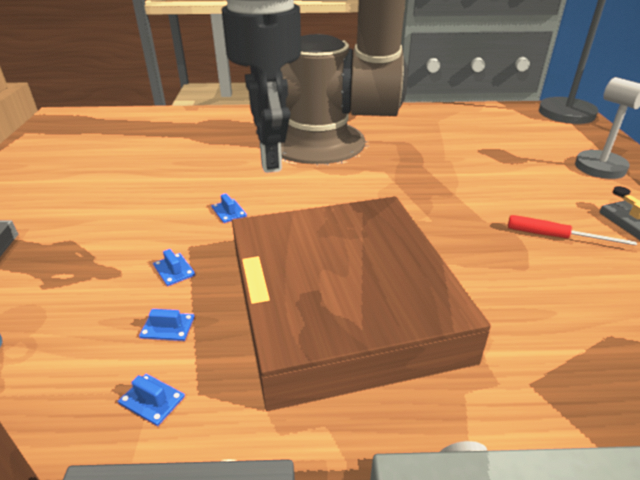

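The flap lies flat: both cameras put it within 0.002 rad of shut, with its outer face 10 mm above the hinge line. The robot is clear, so I'll hand in.

```bash
python3 -c "
from cell import manip
print(manip.hand_in(), manip.read_state()['clock'])"
```

```text
the job is handed in; nothing more can be done
the job is handed in; nothing more can be done
```

The brass crystal unit is in the pocket and let go, the flap is shut, and the job is handed in; the last move ended at about 18 s of the 61 s allowed. `hand_in()` gave no verdict.

**What I did:**
- I gripped the crystal by its can and slid it along the slate with a turn of about 21°.
- I lowered it 5.5 mm into the pocket while still held, then let go and backed off.
- I then pushed the flap shut from behind with closed fingers and pressed it down with about 24 N.

**Last checks:**
- **Crystal:** while still held in the pocket, its can top was at z≈44 mm and its flange top at about 20 mm, flush with the slate. After release it looked square in the pocket. With the flap shut it can no longer be seen.
- **Flap:** both cameras measured it within 0.002 rad of shut, and the robot was clear with no force on the tool.
- **Other things:** the tube, puller and bushing looked untouched in every picture. I did not measure them again before the flap covered them.

**What disagreed or failed on the way:**
- The fingertips were about 20 mm behind the reported TCP, not 8 mm ahead as stated. The first grasp therefore closed in the air above the can without touching it, and I corrected for this.
- The crossing to behind the flap stopped short because joint 6 reached its 180° limit. I turned the tool by 90° and went on. Nothing was touched, but the arm did stand at that end of joint 6's range.

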